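# Close up a row of weighing jars and clamp the stop

## Task

Get all three weighing jars standing in single file between the guide rails of the jar lane, closed up against the end wall with no gaps, and held there by the sliding stop. The stop is clamped: free it with its knob, bring it gently up until it touches the last jar and the row is closed, then lock it firmly: turn the knob clockwise a good quarter turn past the point where the clamp bites. Do not tip or squeeze the jars, leave the other things on the bench alone, and let go at the end.

Things in the scene. Friction and masses are not known exactly. Their poses are not given: they have to be found in the camera images.
- lane: Grey-painted metal jar lane on the bench, plate 420 x 130 x 10 mm. Origin: underside, on the jar channel's centre line, half-way along; x along the channel to the end wall, y towards the robot's side, z up. Jars stand at z = 10 mm. Channel y = -27 to +27 mm; its back fence (6 mm thick, top z = 35) runs the whole length at the -y side; the +y side is open for x below -8 mm.
- end_wall (a point): Channel floor at the inner face of the lane's end wall (wall top z = 50 mm); axes as the lane's. Three touching jars reach 150 mm back from it.
- rail_start (a point): Channel floor, on the centre line, where the front guide rail begins (lane x = +10 mm); axes as the lane's. The rail stands at y = 27 to 33 mm, 25 mm high, from here to the end wall, with a small lead-in flare 18 mm before it.
- shelf (a point): Middle of the open loading shelf, level with the channel floor: lane x = -210 to 0, y up to +145 mm.
- slide_bar: Steel bar 400 x 30 x 25 mm beside the channel, behind the back fence (y = -60 mm, top at z = 35 mm in the lane's frame), which the carriage rides along and the clamp presses upon. Origin: centre of its underside, x along the lane.
- carriage: Bare aluminium sliding stop, moves along the lane's x only (lane x -130 to +70 mm), with about 1 N when free. Origin: bottom centre (z = 12 mm) of its pushing face, which faces +x, is 48 mm wide, 42 mm high and crosses the channel. Behind the back fence its saddle block, x -72 to 0, y -86 to -34, top 60 mm above the origin, carries the clamp knob.
- clamp_knob (a joint): Clamp knob angle, rad, 0 to 4.6, grows clockwise seen from above (tightening). Turns evenly (0.2 N m) until the clamp foot meets the bar, somewhere from 0.9 to 1.6 rad; from there it is stiffer to turn and the grip on the bar grows by about 30 N per rad. It stays where it is left. Free below that point (the stop slides at a touch); firmly tight 1.5 rad past it (the stop resists a 10 N pull).
- clamp_knob_grip (a point): Centre of the knob's square grip, on the vertical turning axis, 36 mm behind and 60 mm beside (-y) the carriage's origin, 100 mm above the bench. Black square block, 44 x 44 mm across its flats (this point's x and y axes), its top 16 mm above this point, its underside 18 mm below; the saddle block lies 30 mm below this point.
- jar_a: Glass weighing jar with a broad white lid, 50 mm diameter, 60 mm high, about 0.16 kg, upright. Origin: centre of its underside. Stands in the channel, nearest the end wall.
- jar_b: Glass weighing jar with a broad white lid, 50 mm diameter, 60 mm high, about 0.16 kg, upright. Origin: centre of its underside. Stands in the channel, next in line.
- jar_c: Glass weighing jar with a broad white lid, 50 mm diameter, 60 mm high, about 0.16 kg, upright. Origin: centre of its underside. Stands on the loading shelf, on the robot's side of the channel.
- paper_core: Bystander: upright white tube, 68 mm diameter, 160 mm high. Origin: centre of its underside.
- well_plate: Bystander: flat white well plate, 85 x 127 x 14 mm. Origin: centre of its underside.
- dish: Bystander: flat round dish, 90 mm diameter, 14 mm high. Origin: centre of its underside.
Things that resemble listed ones, but are neither listed nor needed, are in the scene too. Leave any orange or turquoise look-alike of the jar_c alone.

How it is judged:
By the outcome, as a careful person would: the job done as asked, in the order asked, and still so for the second after the job is handed in, with the robot touching nothing.
It also fails if it takes over 69 s, if anything falls off the work surface, if the arm or the gripper's body presses on something with over 40 N, if the wrist force passes 120 N, or if a joint passes its speed limit or range.

## Robot

A 6-joint arm with a two-finger parallel gripper is mounted at the origin on the work surface. World frame = base frame: x ahead of the robot, y to its left, z up, the work surface at z = 0. Lengths are in m, angles in rad, forces in N, time in s.
With the tool pointing down it reaches from about 0.375 to 0.9 m from the base axis. Payload 3.1 kg.
Tool frame: the origin (TCP) lies between the finger pads; the fingertips stand 19 mm ahead of it and the grasp point (between the pads) is the TCP; z points along the fingers, y is the direction in which the jaws open and shut (so a half turn about z gives the same grasp; the last joint's range is limited). The gripper opens to 87 mm and grips with 3 to 60 N. Pads are 19 mm wide; open, the fingers measure 117 mm over their backs; the gripper's body (75 mm by 190 mm) begins 51 mm behind the grasp point.
Start: joints at [-1.452, 0.527, 1.433, -0, 1.181, -0.178], TCP at [0.183, -0.598, 0.242] pointing down, gripper open.
Joint ranges: [-3.08, 3.08], [-0.75, 2.2], [0.22, 2.44], [-1.43, 4.57], [0, 2.65], [-2.85, 2.85]. Speed limits (rad/s): [2.79, 2.79, 3.14, 3.14, 3.14, 3.14].

## Interface

Orientations are given as a unit quaternion [x, y, z, w].
In Python, from rig import robot gives the robot as it stands.
- The arm moves only by the tool apply_moves, never from a script. Its argument "series" is a list of rows, each a list of 7 numbers: the shift along the tool's x, y, z in cm, then the turn, a rotation vector about the tool's x, y, z in degrees, then the opening, from 0 (shut) to 1 (fully open). In form: [[dx, dy, dz, rx, ry, rz, grip], ...]. A call has 1 to 5 rows; each row is the pose to reach, as a shift and turn from the pose commanded when the call began, along the tool's axes at that moment; what a row does not reach only later rows make up. A row lasts 1/12 s, in which the tool goes at most 41.7 mm and 7.16 degrees, less where a joint would pass 70% of its speed; a pose out of reach is approached as far as the arm can. A call with a gripper value outside its range is refused whole. The fingers move at their own pace and stop on an object; "newtons" is the grip in N (left out, the last holds). Time passes only in rows, so rows that repeat a pose let the fingers close. It gives the time, the measured TCP pose, the force and the opening at its end, in the units of the state.
- robot.get_obs(): the state, without advancing time (a new reading comes with each control period).
- robot.camera(name): name is "scene" or "side" or "wrist"; returns the picture (480x640x3 uint8, red, green, blue); there is no depth.
- robot.camera_params(name): a dict with "mtx" (3x3 intrinsics, pixels), "origin" and "rotation" of the camera in the world. Camera axes: x right, y down, z forward; pixel columns grow to the right and rows downward; lengths in m; the calibration is good to about 2 mm. A picture is of the moment at which its call begins: read the wrist's pose just before it. camera_params takes no time and is no camera call; for the wrist camera it gives the pose at the moment of the call.
- robot.hand_in(): hands the job in, once; it reports no verdict.
The state is a dict: "time": time; "q": joint angles; "joint_velocities": joint speeds; "joint_torque": joint torques, N m; "position": TCP position; "tool_rot": TCP orientation; "ft_force": force on the tool from outside, world axes, zero at the start; "moment": the same for the moment, N m; "grip_width": finger opening in m.
Only numpy, scipy, OpenCV 4.12 (cv2) and the standard library are available. Lean on these libraries where they do the work, as an engineer would, in place of code of your own. Each camera call takes 0.05 s, during which the arm holds its last target. There are 200 camera calls.

## Working session

There is one attempt and no reset: what is moved stays moved. The work goes in short steps, Python scripts to look and compute and a tool call to move; the robot and the scene stay as the last step left them, time stands still between calls to the robot, and variables do not carry over. Pictures are saved under pics/ and viewed, about 8 in all and at most 12, crops included, and the job is handed in when it is done.

Besides the shell and the picture viewer there is one more tool, called after "Emit:" as name([rows], argument=value, ...), one row to a line, values as JSON. apply_moves: Moves the arm, as the interface text tells. Its arguments: {"type":"object","properties":{"series":{"type":"array"},"newtons":{"type":"number"}},"required":["series"]}

```bash
mkdir -p pics; ls
python3 - <<'E'
from rig import robot
import cv2
o=robot.get_obs();print(o)
for n in("scene","side"):
    cv2.imwrite(f"pics/{n}0.png",robot.camera(n)[:,:,::-1]);p=robot.camera_params(n);print(n,p)
E
```

```text
pics
{'time': 0.0, 'q': array([-1.45257111e+00,  5.28456956e-01,  1.43387511e+00,  4.27012399e-05,
        1.18139773e+00, -1.78518919e-01]), 'joint_velocities': array([-7.15190656e-04,  1.00729436e-03, -1.78464055e-05,  1.24542939e-05,
       -1.20505132e-04,  2.28963582e-03]), 'joint_torque': array([ 1.51795530e-04, -4.40038776e+01, -1.76596463e+01,  6.34818664e-02,
        5.82786393e-02, -1.51962731e-04]), 'position': array([ 0.18270187, -0.59699204,  0.2405859 ]), 'tool_rot': array([ 9.89013679e-01,  1.47820161e-01,  5.19438299e-05, -1.06749173e-03]), 'ft_force': array([-0.85100279, -0.13065589,  0.41866404]), 'moment': array([-0.00331959, -0.03389431, -0.01361189]), 'grip_width': 0.0871140775468359}
scene {'mtx': array([[550.18614725,   0.        , 309.76270164],
       [  0.        , 550.18614725, 236.55212316],
       [  0.        ,   0.        ,   1.        ]]), 'origin': array([1.12162619, 0.10947439, 1.10685757]), 'rotation': array([ 0.62270334,  0.73088677, -0.21704694, -0.17588549])}
side {'mtx': array([[612.82985507,   0.        , 324.20477462],
       [  0.        , 612.82985507, 236.6538768 ],
       [  0.        ,   0.        ,   1.        ]]), 'origin': array([0.32208907, 1.03803007, 0.84931832]), 'rotation': array([-0.08100892,  0.88504569, -0.45664248,  0.04011633])}
```

View pics/scene0.png

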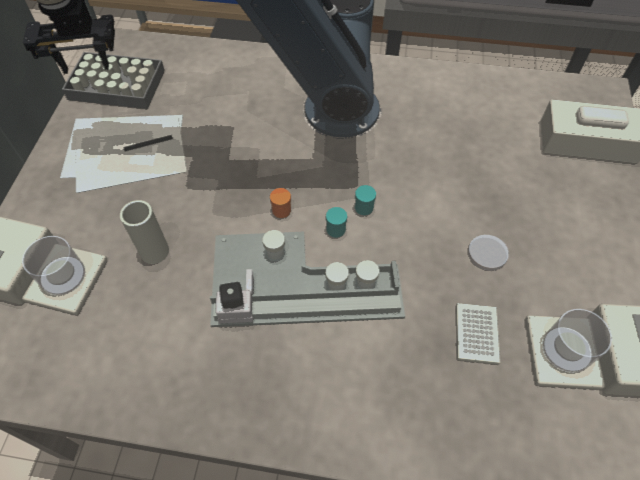

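View pics/side0.png

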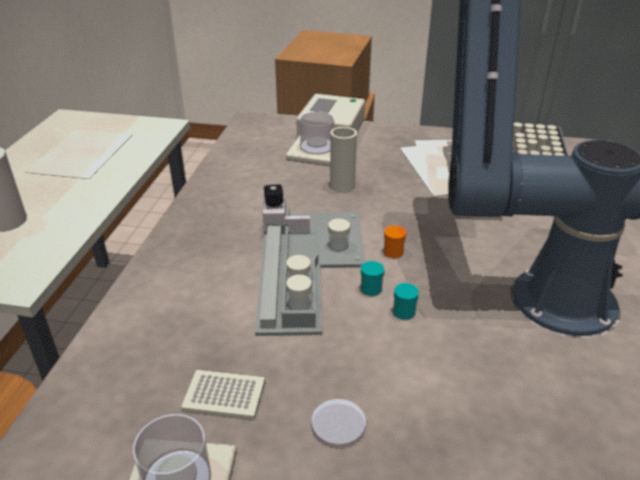

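```bash
cat > h.py <<'E'
import numpy as np,cv2
from scipy.spatial.transform import Rotation as R
from rig import robot
def ray(p,uv,z):
    K=p['mtx'];d=R.from_quat(p['rotation']).apply(np.linalg.solve(K,[uv[0],uv[1],1.]))
    o=np.array(p['origin']);return o+d*(z-o[2])/d[2]
def proj(p,X):
    c=R.from_quat(p['rotation']).inv().apply(np.atleast_2d(X)-p['origin']);q=c@p['mtx'].T;return q[:,:2]/q[:,2:]
E
python3 - <<'E'
from h import *
im=cv2.imread('pics/scene0.png')[180:330,200:410]
cv2.imwrite('pics/c.png',cv2.resize(im,None,fx=3.8,fy=3.8,interpolation=cv2.INTER_CUBIC))
E
```

```text
(no output)
```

View pics/c.png

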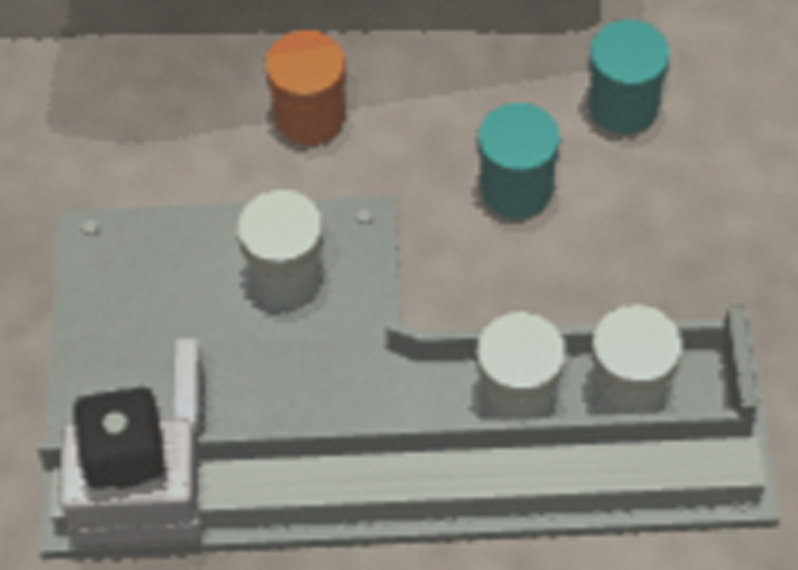

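Run:
```python
from h import *
p=robot.camera_params('scene')
for n,u,v,z in [('farL',42,548,.01),('farR',777,519,.01),('shL',60,210,.01),('shR',397,197,.01),('knob',118,432,.116),('c',280,227,.07),('b',520,351,.07),('a',637,346,.07),('or',306,62,.06),('tq1',518,135,.06),('tq2',629,50,.06),('wall0',730,312,.05),('wall1',738,418,.05),('face',198,430,.054),('faceN',197,342,.054),
 ('kn1',76,400,.116),('kn2',150,389,.116),('kn3',163,465,.116),('kn4',88,478,.116)]:
    print(n,ray(p,(200+u/3.8,180+v/3.8),z).round(4))
print(ray(p,(150,262),.0),ray(p,(138,210),.16))
```

```text
farL [ 0.6893 -0.1916  0.01  ]
farR [0.6064 0.217  0.01  ]
shL [ 0.467  -0.2391  0.01  ]
shR [ 0.425  -0.0328  0.01  ]
knob [ 0.6607 -0.1398  0.116 ]
c [ 0.4943 -0.0892  0.07  ]
b [0.5544 0.0609 0.07  ]
a [0.541  0.1257 0.07  ]
or [ 0.3667 -0.0991  0.06  ]
tq1 [0.4012 0.0389 0.06  ]
tq2 [0.3268 0.0984 0.06  ]
wall0 [0.499  0.1768 0.05  ]
wall1 [0.5669 0.187  0.05  ]
face [ 0.6237 -0.1113  0.054 ]
faceN [ 0.5687 -0.1241  0.054 ]
kn1 [ 0.6458 -0.1665  0.116 ]
kn2 [ 0.6332 -0.129   0.116 ]
kn3 [ 0.6758 -0.1119  0.116 ]
kn4 [ 0.6892 -0.1489  0.116 ]
[ 0.55644049 -0.37516319  0.        ] [ 0.52029401 -0.37043034  0.16      ]
```

```bash
cat >> h.py <<'E'
def to(xyz,yawx=None,src=None):
    o=robot.get_obs();r=R.from_quat(o['tool_rot']);p=o['position'] if src is None else np.array(src)
    d=r.inv().apply(np.array(xyz)-p)*100
    M=r.as_matrix();y=np.degrees(np.arctan2(M[1,0],M[0,0]))
    print('t',round(o['time'],2),'yawx',y.round(1),'pos',o['position'].round(4),'q6',o['q'][5].round(2),'shift',d.round(2),
     'rv', (None if yawx is None else np.degrees((r.inv()*R.from_matrix(np.array([[np.cos(np.radians(yawx)),np.sin(np.radians(yawx)),0],[np.sin(np.radians(yawx)),-np.cos(np.radians(yawx)),0],[0,0,-1]]).reshape(3,3)*1.0)).as_rotvec()).round(1)))
O=np.array([.567,-.0042,0]);YL=101.5
def lane(x,y,z=0):
    a=np.radians(YL);return O+np.array([x*np.cos(a)-y*np.sin(a),x*np.sin(a)+y*np.cos(a),z])
E
python3 -c "
from h import *
to([.494,-.089,.2],11.5)"
```

```text
t 0.1 yawx 17.0 pos [ 0.1827 -0.5971  0.2407] q6 -0.18 shift [ 44.62 -39.47   4.16] rv [-0.1 -0.   5.5]
```

Emit:
apply_moves([
  [3, -2.6, 0.2, 0, 0, 0, 1],
  [6, -5.3, 0.5, 0, 0, 0, 1],
  [9, -7.9, 0.8, 0, 0, 0, 1],
  [12, -10.5, 1.1, 0, 0, 0, 1],
  [15, -13.2, 1.4, 0, 0, 0, 1],
])

```text
time: 0.52
position: [0.2881, -0.4258, 0.2271]
tool_rot: [0.989, 0.147, 0.0, -0.0]
ft_force: [0.0, 0.0, -0.3]
grip_width: 0.087
```

Emit:
apply_moves([
  [3, -2.6, 0.2, 0, 0, 0, 1],
  [6, -5.3, 0.5, 0, 0, 0, 1],
  [9, -7.9, 0.8, 0, 0, 0, 1],
  [12, -10.5, 1.1, 0, 0, 0, 1],
  [15, -13.2, 1.4, 0, 0, 0, 1],
])

```text
time: 0.93
position: [0.3931, -0.2557, 0.2133]
tool_rot: [0.989, 0.148, -0.0, -0.0]
ft_force: [-0.6, -0.5, -0.4]
grip_width: 0.0871
```

Emit:
apply_moves([
  [3, -2.6, 0.2, 0, 0, 2, 1],
  [6, -5.3, 0.5, 0, 0, 5.5, 1],
  [9, -7.9, 0.8, 0, 0, 5.5, 1],
  [12, -10.5, 1.1, 0, 0, 5.5, 1],
  [14.6, -13.2, 1.4, 0, 0, 5.5, 1],
])

```text
time: 1.35
position: [0.4947, -0.0867, 0.1993]
tool_rot: [0.995, 0.1, 0.0, 0.0]
ft_force: [0.7, -0.3, 0.0]
grip_width: 0.0872
```

Emit:
apply_moves([
  [0, 0, 0, 0, 0, 0, 1],
])

```text
time: 1.43
position: [0.4951, -0.0829, 0.1989]
tool_rot: [0.995, 0.103, 0.0, -0.001]
ft_force: [0.5, 0.4, -0.4]
grip_width: 0.0869
```

Run:
```python
from h import *
p=robot.camera_params('wrist');im=robot.camera('wrist');cv2.imwrite('pics/w1.png',im[:,:,::-1])
import pickle;pickle.dump(p,open('w1.pkl','wb'));print(p)
to([.494,-.089,.06],11.5)
print(proj(p,[[.494,-.089,.07],lane(-.152,-.06,.116)]), robot.get_obs()['ft_force'])
```

```text
{'mtx': array([[400.05500062,   0.        , 319.52712642],
       [  0.        , 400.05500062, 234.32390948],
       [  0.        ,   0.        ,   1.        ]]), 'origin': array([ 0.56252434, -0.06950246,  0.3419428 ]), 'rotation': array([ 0.77052699, -0.62446879, -0.08161669,  0.09831378])}
t 1.48 yawx 11.9 pos [ 0.494  -0.0853  0.199 ] q6 0.97 shift [-0.06  0.37 13.9 ] rv [-0.1  0.1  0.4]
[[327.67018114 234.09139785]
 [500.90054161 -30.06479485]] [-1.04965639 -0.45458554 -0.18512841]
```

View pics/w1.png

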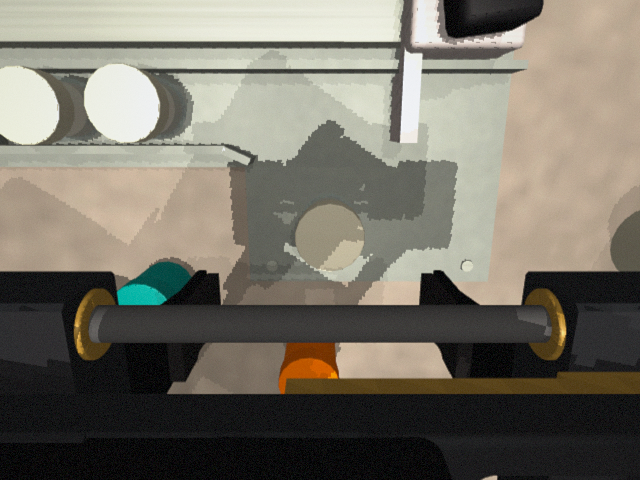

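Run:
```python
from h import *
import pickle;p=pickle.load(open('w1.pkl','rb'))
a=np.radians(YL);ex=np.array([np.cos(a),np.sin(a),0]);ey=np.array([-np.sin(a),np.cos(a),0])
for n,u,v,z in [('c',329,237,.07),('b',122,103,.07),('a',23,105,.07),('fenceL',0,72,.035),('fenceR',526,69,.035),('shBR',490,282,.01),('shBL',249,279,.01),('face',391,143,.054),('railtip',254,157,.035),('railedge0',0,147,.035),('railedge',222,147,.035)]:
    X=ray(p,(u,v),z);d=X-O;print(n,X.round(4),'lane',(d@ex).round(4),(d@ey).round(4))
for t in [lane(-.02,0,.2)]: print(t.round(4)); to(t)
```

```text
c [ 0.4921 -0.0904  0.07  ] lane -0.0695 0.0905
b [0.5522 0.06   0.07  ] lane 0.0658 0.0018
a [0.5376 0.1228 0.07  ] lane 0.1303 0.0035
fenceL [0.554  0.1643 0.035 ] lane 0.1677 -0.0208
fenceR [ 0.6338 -0.2043  0.035 ] lane -0.2094 -0.0255
shBR [ 0.4659 -0.243   0.01  ] lane -0.2138 0.1467
shBL [ 0.4243 -0.034   0.01  ] lane -0.0007 0.1457
face [ 0.5638 -0.1196  0.054 ] lane -0.1125 0.0262
railtip [ 0.5325 -0.0243  0.035 ] lane -0.0128 0.0379
railedge0 [0.5002 0.1639 0.035 ] lane 0.178 0.0319
railedge [5.348e-01 4.000e-04 3.500e-02] lane 0.0109 0.0307
[ 0.571  -0.0238  0.2   ]
t 1.48 yawx 11.9 pos [ 0.494  -0.0853  0.199 ] q6 0.97 shift [ 8.8  -4.44 -0.11] rv None
```

Emit:
apply_moves([
  [0, 0, 4, 0, 0, 0, 1],
  [0, 0.1, 8, 0, 0, 0, 1],
  [0, 0.1, 11, 0, 0, 0, 1],
  [0, 0.1, 13, 0, 0, 0, 1],
  [0, 0.1, 14, 0, 0, 0, 1],
], newtons=12)

```text
time: 1.9
position: [0.4916, -0.0901, 0.0569]
tool_rot: [0.995, 0.1, -0.002, -0.001]
ft_force: [-0.1, 0.7, 1.0]
grip_width: 0.0871
```

Emit:
apply_moves([
  [0, 0, 0, 0, 0, 0, 0.9],
  [0, 0, 0, 0, 0, 0, 0.7],
  [0, 0, 0, 0, 0, 0, 0.6],
  [0, 0, 0, 0, 0, 0, 0.5],
  [0, 0, 0, 0, 0, 0, 0.5],
])

```text
time: 2.32
position: [0.4945, -0.0899, 0.0609]
tool_rot: [0.995, 0.1, 0.001, 0.001]
ft_force: [0.2, -0.5, -0.2]
grip_width: 0.0618
```

Emit:
apply_moves([
  [0, 0, 0, 0, 0, 0, 0.5],
  [0, 0, 0, 0, 0, 0, 0.5],
])

```text
time: 2.48
position: [0.4942, -0.0896, 0.0603]
tool_rot: [0.995, 0.1, 0.001, 0.0]
ft_force: [-0.5, -0.7, 4.3]
grip_width: 0.0497
```

```bash
python3 -c "
from h import *
to(lane(-.02,.003,.06))
print(robot.get_obs())"
```

```text
t 2.48 yawx 11.5 pos [ 0.4942 -0.0896  0.0603] q6 0.97 shift [ 8.54 -4.91  0.04] rv None
{'time': 2.4833, 'q': array([-4.02229748e-01,  6.69352992e-01,  1.87871453e+00, -9.71182636e-05,
        5.91854898e-01,  9.67499238e-01]), 'joint_velocities': array([ 0.0004197 , -0.0007669 , -0.00015153,  0.00114045, -0.00044142,
        0.00143258]), 'joint_torque': array([ 1.04535094e-01, -3.82038581e+01, -6.64389029e+00,  5.71466109e-02,
       -8.08917009e-02,  1.49777155e-03]), 'position': array([ 0.49416254, -0.08961828,  0.06033785]), 'tool_rot': array([9.94946355e-01, 1.00404445e-01, 7.18703058e-04, 4.26167445e-04]), 'ft_force': array([-0.45356818, -0.66123022,  4.34108798]), 'moment': array([-0.06792089,  0.0707917 ,  0.00458473]), 'grip_width': 0.04974486200981587}
```

Emit:
apply_moves([
  [0, 0, -1, 0, 0, 0, 0.5],
  [0.5, -0.3, -2, 0, 0, 0, 0.5],
  [2, -1.2, -2, 0, 0, 0, 0.5],
  [4, -2.3, -2, 0, 0, 0, 0.5],
  [6, -3.5, -2, 0, 0, 0, 0.5],
])

```text
time: 2.9
position: [0.5459, -0.043, 0.0804]
tool_rot: [0.995, 0.1, 0.0, 0.0]
ft_force: [0.3, -0.5, -2.7]
grip_width: 0.0496
```

Emit:
apply_moves([
  [1.6, -0.9, 0, 0, 0, 0, 0.5],
  [2.6, -1.4, 0, 0, 0, 0, 0.5],
  [2.6, -1.4, 0, 0, 0, 0, 0.5],
  [2.6, -1.4, 0, 0, 0, 0, 0.5],
])

```text
time: 3.23
position: [0.5677, -0.0241, 0.0796]
tool_rot: [0.995, 0.101, -0.001, -0.0]
ft_force: [-0.1, -1.1, -1.8]
grip_width: 0.0493
```

Run:
```python
from h import *
print(robot.get_obs()['ft_force'],robot.get_obs()['grip_width'])
to(lane(-.02,.002,.06))
p=robot.camera_params('wrist');im=robot.camera('wrist')
a=im[:,:,::-1][0:300];s=robot.camera('scene')[180:330,200:410,::-1]
cv2.imwrite('pics/w2.png',np.vstack([a,cv2.resize(s,(420,300),interpolation=2).copy() if 0 else cv2.copyMakeBorder(cv2.resize(s,(420,300)),0,0,0,220,0)]))
```

```text
[-0.09662062 -1.12425782 -1.78679866] 0.049335501511435044
t 3.23 yawx 11.6 pos [ 0.5677 -0.0241  0.0796] q6 1.13 shift [0.13 0.04 1.96] rv None
```

View pics/w2.png

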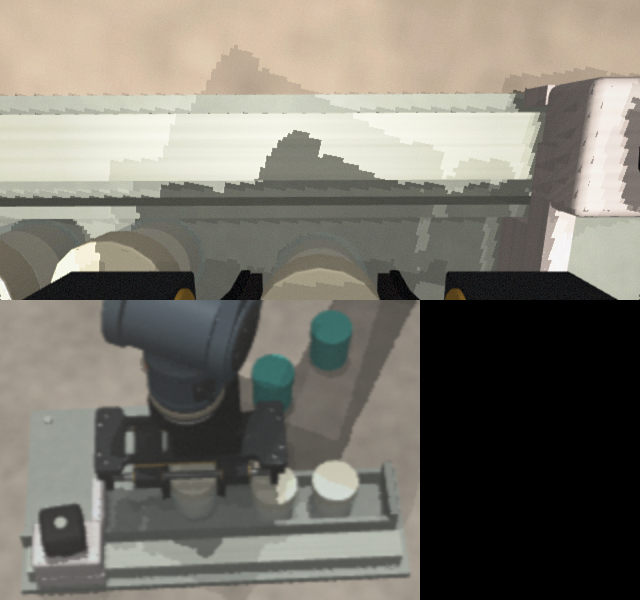

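Emit:
apply_moves([
  [0, 0, 0.7, 0, 0, 0, 0.5],
  [0, 0, 1.3, 0, 0, 0, 0.5],
  [0, 0, 1.8, 0, 0, 0, 0.5],
  [0, 0, 2, 0, 0, 0, 0.5],
  [0, 0, 2, 0, 0, 0, 0.5],
])

```text
time: 3.75
position: [0.5674, -0.0247, 0.0595]
tool_rot: [0.995, 0.1, -0.001, -0.0]
ft_force: [-0.4, -0.2, 3.2]
grip_width: 0.0499
```

```bash
python3 -c "
from h import *
print(robot.get_obs()['ft_force'],robot.get_obs()['moment'],robot.get_obs()['grip_width'])
to(lane(-.02,.002,.06))"
```

```text
[-0.42022815 -0.1748982   3.2346623 ] [-0.02554936  0.2541699   0.042387  ] 0.049893168364209185
t 3.75 yawx 11.5 pos [ 0.5674 -0.0247  0.0595] q6 1.13 shift [ 0.17 -0.02 -0.05] rv None
```

Emit:
apply_moves([
  [0, 0, 0, 0, 0, 0, 0.6],
  [0, 0, 0, 0, 0, 0, 0.7],
  [0, 0, 0, 0, 0, 0, 0.75],
  [0, 0, 0, 0, 0, 0, 0.75],
  [0, 0, -1, 0, 0, 0, 0.75],
])

```text
time: 4.17
position: [0.5669, -0.0241, 0.0682]
tool_rot: [0.995, 0.1, -0.002, -0.001]
ft_force: [-0.3, 0.7, -1.1]
grip_width: 0.0639
```

Emit:
apply_moves([
  [0, 0, -3, 0, 0, 0, 0.75],
  [0, 0, -7, 0, 0, 0, 0.75],
  [0, 0, -10, 0, 0, 0, 1],
  [0, 0, -13, 0, 0, 0, 1],
])

```text
time: 4.5
position: [0.5683, -0.0243, 0.202]
tool_rot: [0.995, 0.1, 0.001, 0.0]
ft_force: [-0.1, -0.5, -0.2]
grip_width: 0.0721
```

Emit:
apply_moves([
  [1.5, 3, 0, 0, 0, -4, 1],
  [3, 6, 0, 0, 0, -8.5, 1],
  [4.8, 9.6, 0, 0, 0, -8.5, 1],
  [6.5, 13, 0, 0, 0, -8.5, 1],
  [6.5, 13, 0, 0, 0, -8.5, 1],
])

```text
time: 4.92
position: [0.6628, -0.1456, 0.2009]
tool_rot: [0.985, 0.172, 0.004, 0.004]
ft_force: [0.5, -1.4, -0.3]
grip_width: 0.0864
```

Run:
```python
from h import *
p=robot.camera_params('wrist');im=robot.camera('wrist')
cv2.imwrite('pics/w3.png',im[:,:,::-1])
import pickle;pickle.dump(p,open('w3.pkl','wb'))
to([.657,-.1395,.104],20)
print(proj(p,[[.657,-.1395,.116],lane(-.02,.003,.07)]))
```

```text
t 4.97 yawx 19.8 pos [ 0.66   -0.1424  0.2002] q6 0.85 shift [-0.21 -0.4   9.62] rv [ 0.2 -0.2 -0.2]
[[304.91739185 255.03768536]
 [118.37114369 294.9748734 ]]
```

View pics/w3.png

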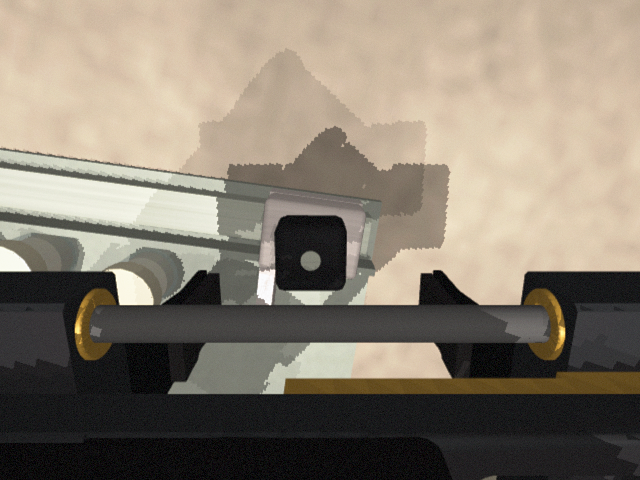

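Run:
```python
from h import *
import pickle;p=pickle.load(open('w3.pkl','rb'))
X=ray(p,(310.5,253),.116);print(X,[ray(p,q,.116).round(4) for q in [(274,253),(347,253)]]);X[2]=.104;to(X,20)
```

```text
[ 0.65932002 -0.14221312  0.116     ] [array([ 0.652 , -0.1217,  0.116 ]), array([ 0.6667, -0.1627,  0.116 ])]
t 4.97 yawx 19.8 pos [ 0.66   -0.1424  0.2002] q6 0.85 shift [-0.09 -0.07  9.62] rv [ 0.2 -0.2 -0.2]
```

Emit:
apply_moves([
  [0.1, 0.3, 3, 0, 0, 0, 1],
  [0.1, 0.3, 6, 0, 0, 0, 1],
  [0.1, 0.3, 8, 0, 0, 0, 1],
  [0.1, 0.3, 9.6, 0, 0, 0, 1],
  [0.1, 0.3, 9.6, 0, 0, 0, 1],
], newtons=30)

```text
time: 5.38
position: [0.6562, -0.1391, 0.0998]
tool_rot: [0.985, 0.174, -0.004, -0.003]
ft_force: [-0.1, 0.5, -0.0]
grip_width: 0.0871
```

Emit:
apply_moves([
  [0, 0, 0, 0, 0, 0, 1],
  [0, 0, 0, 0, 0, 0, 0.8],
])

```text
time: 5.55
position: [0.6603, -0.1409, 0.105]
tool_rot: [0.985, 0.174, 0.001, 0.0]
ft_force: [0.4, 0.6, 0.2]
grip_width: 0.0848
```

```bash
python3 -c "
from h import *
to([.6593,-.1422,.104],20);print(robot.get_obs()['moment'],robot.get_obs()['ft_force'])"
```

```text
t 5.55 yawx 20.0 pos [ 0.6603 -0.1409  0.105 ] q6 0.85 shift [-0.14  0.09  0.1 ] rv [ 0.1 -0.1  0. ]
[-0.00710785  0.01153187  0.01789165] [0.38032797 0.60037003 0.24241857]
```

Within about 1 mm of the knob centre. Nudge slightly and close.

Emit:
apply_moves([
  [-0.1, 0.1, 0, 0, 0, 0, 0.7],
  [-0.1, 0.1, 0, 0, 0, 0, 0.6],
  [-0.1, 0.1, 0, 0, 0, 0, 0.5],
  [-0.1, 0.1, 0, 0, 0, 0, 0.4],
  [-0.1, 0.1, 0, 0, 0, 0, 0.4],
])

```text
time: 5.97
position: [0.6594, -0.1426, 0.1041]
tool_rot: [0.985, 0.174, 0.0, 0.0]
ft_force: [0.1, -0.0, -0.7]
grip_width: 0.0549
```

Emit:
apply_moves([
  [0, 0, 0, 0, 0, 0, 0.4],
  [0, 0, 0, 0, 0, 0, 0.4],
])

```text
time: 6.13
position: [0.6589, -0.1418, 0.1037]
tool_rot: [0.985, 0.173, -0.0, -0.001]
ft_force: [-1.6, 1.3, 0.1]
grip_width: 0.0439
```

```bash
cat > s.py <<'E'
from h import *
o=robot.get_obs();M=R.from_quat(o['tool_rot']).as_matrix()
print('t',o['time'],'yawx',np.degrees(np.arctan2(M[1,0],M[0,0])).round(2),'pos',o['position'].round(4),'q1,q6',o['q'][[0,5]].round(3),'F',o['ft_force'].round(2),'M',o['moment'].round(3),'w',o['grip_width'].round(4))
E
python3 s.py
```

```text
Traceback (most recent call last):
  File "s.py", line 3, in <module>
    print('t',o['time'],'yawx',np.degrees(np.arctan2(M[1,0],M[0,0])).round(2),'pos',o['position'].round(4),'q1,q6',o['q'][[0,5]].round(3),'F',o['ft_force'].round(2),'M',o['moment'].round(3),'w',o['grip_width'].round(4))
                                                                                                                                                                                                  ^^^^^^^^^^^^^^^^^^^^^
AttributeError: 'float' object has no attribute 'round'
```

```bash
sed -i "s/o\['grip_width'\].round(4)/o['grip_width']/" s.py; python3 s.py
```

```text
t 6.1333 yawx 19.97 pos [ 0.6589 -0.1418  0.1037] q1,q6 [-0.378  0.844] F [-1.64  1.29  0.06] M [ 0.285  0.141 -0.022] w 0.04389256048092274
```

Emit:
apply_moves([
  [0, 0, 0, 0, 0, -6, 0.4],
  [0, 0, 0, 0, 0, -12, 0.4],
  [0, 0, 0, 0, 0, -18, 0.4],
  [0, 0, 0, 0, 0, -24, 0.4],
  [0, 0, 0, 0, 0, -30, 0.4],
])

```text
time: 6.55
position: [0.6579, -0.1404, 0.1036]
tool_rot: [0.905, 0.425, -0.001, -0.002]
ft_force: [-2.1, 5.2, 4.5]
grip_width: 0.0445
```

```bash
python3 s.py
```

```text
t 6.55 yawx 50.25 pos [ 0.6579 -0.1404  0.1036] q1,q6 [-0.377  0.315] F [-2.1   5.15  4.48] M [ 0.75   0.367 -0.118] w 0.044521702626144355
```

Emit:
apply_moves([
  [0, 0, 0, 0, 0, -6, 0.4],
  [0, 0, 0, 0, 0, -12, 0.4],
  [0, 0, 0, 0, 0, -18, 0.4],
  [0, 0, 0, 0, 0, -24, 0.4],
  [0, 0, 0, 0, 0, -30, 0.4],
])

```text
time: 6.97
position: [0.6563, -0.1396, 0.1035]
tool_rot: [0.765, 0.644, -0.001, -0.004]
ft_force: [-6.5, 5.8, 6.3]
grip_width: 0.044
```

```bash
python3 s.py
```

```text
t 6.9667 yawx 80.25 pos [ 0.6563 -0.1396  0.1035] q1,q6 [-0.377 -0.208] F [-6.46  5.84  6.31] M [ 0.782  0.701 -0.25 ] w 0.04404380458621662
```

Emit:
apply_moves([
  [0, 0, 0, 0, 0, -6, 0.4],
  [0, 0, 0, 0, 0, -12, 0.4],
  [0, 0, 0, 0, 0, -15, 0.4],
])

```text
time: 7.22
position: [0.6554, -0.1398, 0.1035]
tool_rot: [0.674, 0.739, -0.001, -0.005]
ft_force: [-7.8, 4.0, 7.6]
grip_width: 0.0438
```

```bash
python3 s.py
```

```text
t 7.2167 yawx 95.22 pos [ 0.6554 -0.1398  0.1035] q1,q6 [-0.377 -0.469] F [-7.79  4.    7.64] M [ 0.547  0.86  -0.204] w 0.043795991164498636
```

Emit:
apply_moves([
  [0, 0, 0, 0, 0, -6, 0.4],
  [0, 0, 0, 0, 0, -12, 0.4],
])

```text
time: 7.38
position: [0.6549, -0.1408, 0.1035]
tool_rot: [0.593, 0.805, -0.002, -0.005]
ft_force: [-10.5, 1.4, 7.9]
grip_width: 0.0439
```

```bash
python3 s.py
```

```text
t 7.3833 yawx 107.29 pos [ 0.6549 -0.1408  0.1035] q1,q6 [-0.378 -0.679] F [-10.52   1.44   7.9 ] M [ 0.127  1.123 -0.23 ] w 0.043919060218239186
```

Emit:
apply_moves([
  [0.1, -0.2, 0, 0, 0, 0, 0.4],
  [0.2, -0.35, 0, 0, 0, -6, 0.4],
  [0.2, -0.35, 0, 0, 0, -12, 0.4],
  [0.2, -0.35, 0, 0, 0, -18, 0.4],
])

```text
time: 7.72
position: [0.6537, -0.1416, 0.1035]
tool_rot: [0.46, 0.888, -0.001, -0.002]
ft_force: [-4.3, -1.7, 2.6]
grip_width: 0.0439
```

```bash
python3 s.py
```

```text
t 7.7167 yawx 125.26 pos [ 0.6537 -0.1416  0.1035] q1,q6 [-0.38  -0.994] F [-4.33 -1.73  2.63] M [-0.203  0.525 -0.216] w 0.04387572590579609
```

Emit:
apply_moves([
  [0, 0, 0, 0, 0, -6, 0.4],
  [0, 0, 0, 0, 0, -12, 0.4],
  [0, 0, 0, 0, 0, -18, 0.4],
])

```text
time: 7.97
position: [0.6529, -0.1423, 0.1035]
tool_rot: [0.315, 0.949, -0.001, -0.003]
ft_force: [-6.9, -2.6, 3.9]
grip_width: 0.0442
```

```bash
python3 s.py
```

```text
t 7.9667 yawx 143.28 pos [ 0.6529 -0.1423  0.1035] q1,q6 [-0.38  -1.309] F [-6.9  -2.57  3.86] M [-0.368  0.745 -0.228] w 0.04424839445132644
```

Emit:
apply_moves([
  [0.1, -0.2, 0, 0, 0, 0, 0.4],
  [0.35, 0, 0, 0, 0, 0, 0.4],
  [0.6, 0.25, 0, 0, 0, 0, 0.4],
  [0.85, 0.45, 0, 0, 0, 0, 0.4],
  [0.85, 0.45, 0, 0, 0, 0, 0.4],
])

```text
time: 8.38
position: [0.6506, -0.132, 0.1036]
tool_rot: [0.317, 0.948, 0.0, -0.001]
ft_force: [-2.4, -0.2, 2.3]
grip_width: 0.0438
```

```bash
python3 s.py
```

```text
t 8.3833 yawx 142.98 pos [ 0.6506 -0.132   0.1036] q1,q6 [-0.368 -1.293] F [-2.4 -0.2  2.3] M [-0.144  0.328  0.035] w 0.043820354988792616
```

Emit:
apply_moves([
  [0.75, 0.66, 0, 0, 0, 0, 0.4],
  [1.5, 1.32, 0, 0, 0, 0, 0.4],
  [2.25, 1.98, 0, 0, 0, 0, 0.4],
  [3, 2.64, 0, 0, 0, 0, 0.4],
  [3.75, 3.3, 0, 0, 0, 0, 0.4],
])

```text
time: 8.8
position: [0.6406, -0.084, 0.1035]
tool_rot: [0.317, 0.948, -0.001, -0.0]
ft_force: [-2.8, -5.1, 0.7]
grip_width: 0.0436
```

Emit:
apply_moves([
  [0.3, 0.26, 0, 0, 0, 0, 0.4],
  [0.6, 0.53, 0, 0, 0, 0, 0.4],
  [0.9, 0.79, 0, 0, 0, 0, 0.4],
  [1.2, 1.06, 0, 0, 0, 0, 0.4],
  [1.5, 1.32, 0, 0, 0, 0, 0.4],
])

```text
time: 9.22
position: [0.6365, -0.0647, 0.1035]
tool_rot: [0.317, 0.948, -0.001, -0.0]
ft_force: [-3.7, -4.6, 3.0]
grip_width: 0.0438
```

```bash
python3 s.py
```

```text
t 9.2167 yawx 143.0 pos [ 0.6365 -0.0647  0.1035] q1,q6 [-0.275 -1.2  ] F [-3.71 -4.6   3.  ] M [-0.68   0.524 -0.058] w 0.04376105351141517
```

Emit:
apply_moves([
  [0.3, 0.26, 0, 0, 0, 0, 0.4],
  [0.6, 0.53, 0, 0, 0, 0, 0.4],
  [0.9, 0.79, 0, 0, 0, 0, 0.4],
  [1.2, 1.06, 0, 0, 0, 0, 0.4],
  [1.5, 1.32, 0, 0, 0, 0, 0.4],
])

```text
time: 9.63
position: [0.6325, -0.0457, 0.1035]
tool_rot: [0.317, 0.948, -0.001, -0.0]
ft_force: [-3.8, -4.7, 3.1]
grip_width: 0.044
```

```bash
python3 s.py
python3 - <<'E'
from h import *
s=robot.camera('side')[200:350,230:440,::-1]
cv2.imwrite('pics/s2.png',cv2.resize(s,None,fx=3.5,fy=3.5,interpolation=2))
E
```

```text
t 9.6333 yawx 143.0 pos [ 0.6325 -0.0457  0.1035] q1,q6 [-0.247 -1.171] F [-3.81 -4.73  3.07] M [-0.787  0.582 -0.054] w 0.04396268336993381
```

View pics/s2.png

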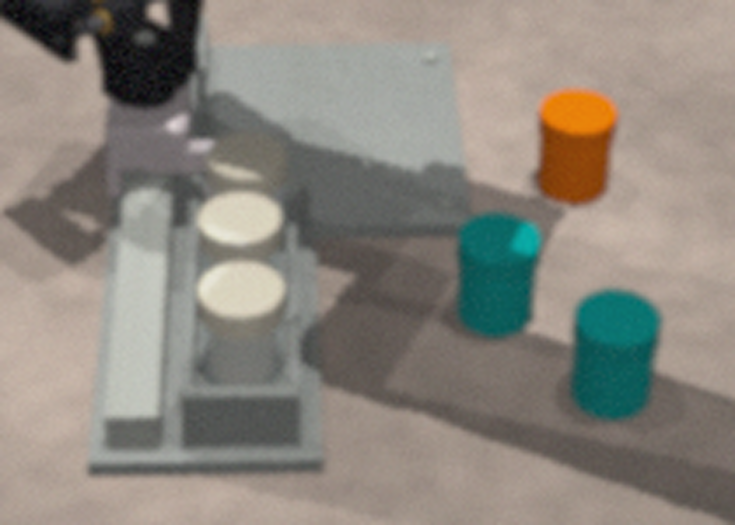

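Emit:
apply_moves([
  [0.4, 0.16, 0, 0, 0, 0, 0.4],
  [0.7, 0.43, 0, 0, 0, 0, 0.4],
  [1.0, 0.69, 0, 0, 0, 0, 0.4],
  [1.3, 0.96, 0, 0, 0, 0, 0.4],
  [1.6, 1.22, 0, 0, 0, 0, 0.4],
])

```text
time: 10.1
position: [0.6281, -0.0253, 0.1036]
tool_rot: [0.317, 0.948, 0.0, 0.001]
ft_force: [0.2, -2.7, -0.6]
grip_width: 0.0441
```

```bash
python3 s.py
```

```text
t 10.1 yawx 143.0 pos [ 0.6281 -0.0253  0.1036] q1,q6 [-0.218 -1.143] F [ 0.21 -2.73 -0.59] M [-0.637  0.022 -0.049] w 0.04412686322154633
```

Emit:
apply_moves([
  [0.3, 0.26, 0, 0, 0, 0, 0.4],
  [0.6, 0.53, 0, 0, 0, 0, 0.4],
  [0.9, 0.79, 0, 0, 0, 0, 0.4],
  [1.2, 1.06, 0, 0, 0, 0, 0.4],
  [1.35, 1.19, 0, 0, 0, 0, 0.4],
])

```text
time: 10.52
position: [0.6243, -0.0072, 0.1035]
tool_rot: [0.317, 0.948, 0.0, 0.0]
ft_force: [2.2, -2.9, -2.8]
grip_width: 0.0436
```

```bash
python3 s.py
```

```text
t 10.5167 yawx 143.01 pos [ 0.6243 -0.0072  0.1035] q1,q6 [-0.19  -1.116] F [ 2.22 -2.92 -2.78] M [-0.7   -0.323 -0.033] w 0.04363167952425035
```

Emit:
apply_moves([
  [0.15, 0.13, 0, 0, 0, 0, 0.4],
  [0.3, 0.26, 0, 0, 0, 0, 0.4],
  [0.45, 0.4, 0, 0, 0, 0, 0.4],
  [0.6, 0.53, 0, 0, 0, 0, 0.4],
  [0.75, 0.66, 0, 0, 0, 0, 0.4],
])

```text
time: 10.93
position: [0.6224, 0.002, 0.1036]
tool_rot: [0.317, 0.948, 0.0, 0.001]
ft_force: [3.0, -4.0, -2.9]
grip_width: 0.0438
```

```bash
python3 s.py;python3 - <<'E'
from h import *
s=robot.camera('scene')[235:325,290:410,::-1]
w=robot.camera('side')[240:340,250:350,::-1]
s=cv2.resize(s,(720,540),interpolation=2)
cv2.imwrite('pics/s3.png',s); cv2.imwrite('pics/s3b.png',cv2.resize(w,None,fx=5,fy=5))
E
```

```text
t 10.9333 yawx 143.0 pos [0.6224 0.002  0.1036] q1,q6 [-0.176 -1.101] F [ 2.96 -4.02 -2.94] M [-0.657 -0.602 -0.043] w 0.04382159894293842
```

View pics/s3.png

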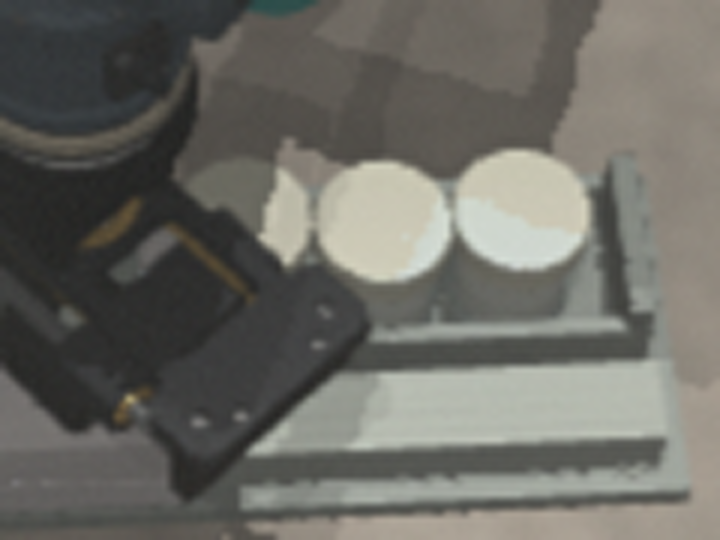

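Emit:
apply_moves([
  [0.08, 0.07, 0, 0, 0, 0, 0.4],
  [0.15, 0.13, 0, 0, 0, 0, 0.4],
  [0.23, 0.2, 0, 0, 0, 0, 0.4],
  [0.3, 0.26, 0, 0, 0, 0, 0.4],
  [0.38, 0.33, 0, 0, 0, 0, 0.4],
])

```text
time: 11.45
position: [0.6214, 0.0068, 0.1036]
tool_rot: [0.317, 0.948, 0.0, 0.001]
ft_force: [4.1, -3.3, -3.8]
grip_width: 0.0438
```

```bash
python3 s.py
```

```text
t 11.45 yawx 143.0 pos [0.6214 0.0068 0.1036] q1,q6 [-0.169 -1.094] F [ 4.12 -3.3  -3.81] M [-0.548 -0.891 -0.029] w 0.04376410342720899
```

Emit:
apply_moves([
  [-0.09, 0.15, 0, 0, 0, 0, 0.4],
  [-0.05, 0.19, 0, 0, 0, 0, 0.4],
  [-0.01, 0.22, 0, 0, 0, 0, 0.4],
  [0.03, 0.25, 0, 0, 0, 0, 0.4],
  [0.06, 0.28, 0, 0, 0, 0, 0.4],
])

```text
time: 11.87
position: [0.621, 0.0094, 0.1036]
tool_rot: [0.317, 0.948, -0.0, -0.001]
ft_force: [-1.8, -3.7, 1.1]
grip_width: 0.0438
```

```bash
python3 s.py
```

```text
t 11.8667 yawx 143.01 pos [0.621  0.0094 0.1036] q1,q6 [-0.164 -1.089] F [-1.84 -3.71  1.1 ] M [-0.745  0.065 -0.066] w 0.043754984765658506
```

Emit:
apply_moves([
  [0.04, 0.03, 0, 0, 0, 0, 0.4],
  [0.08, 0.07, 0, 0, 0, 0, 0.4],
  [0.11, 0.1, 0, 0, 0, 0, 0.4],
  [0.15, 0.13, 0, 0, 0, 0, 0.4],
])

```text
time: 12.2
position: [0.6206, 0.0114, 0.1035]
tool_rot: [0.317, 0.948, -0.0, -0.001]
ft_force: [-3.7, -4.1, 2.8]
grip_width: 0.044
```

```bash
python3 s.py
```

```text
t 12.2 yawx 143.01 pos [0.6206 0.0114 0.1035] q1,q6 [-0.161 -1.086] F [-3.67 -4.1   2.82] M [-0.767  0.34  -0.077] w 0.044034047734034194
```

Emit:
apply_moves([
  [0.04, 0.03, 0, 0, 0, 0, 0.4],
  [0.08, 0.07, 0, 0, 0, 0, 0.4],
  [0.11, 0.1, 0, 0, 0, 0, 0.4],
  [0.15, 0.13, 0, 0, 0, 0, 0.4],
])

```text
time: 12.53
position: [0.6202, 0.0133, 0.1035]
tool_rot: [0.317, 0.948, -0.0, -0.001]
ft_force: [-3.1, -4.3, 2.7]
grip_width: 0.0441
```

```bash
python3 s.py;python3 - <<'E'
from h import *
s=robot.camera('scene')[235:325,290:410,::-1]
cv2.imwrite('pics/s4.png',cv2.resize(s,(720,540),interpolation=2))
E
```

```text
t 12.5333 yawx 143.02 pos [0.6202 0.0133 0.1035] q1,q6 [-0.158 -1.083] F [-3.1  -4.33  2.67] M [-0.829  0.232 -0.07 ] w 0.04408256979565509
```

View pics/s4.png

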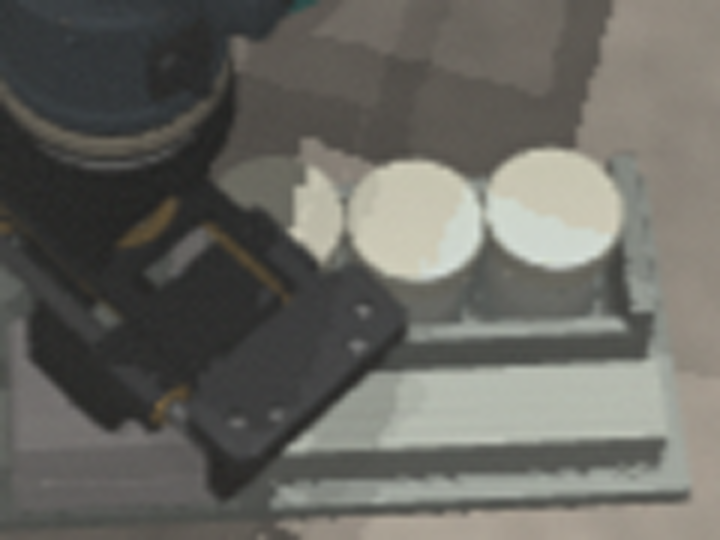

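Run:
```python
import h
from h import *
h.YL=102.0
p=robot.camera_params('scene')
a=np.radians(102.);ex=np.array([np.cos(a),np.sin(a),0]);ey=np.array([-np.sin(a),np.cos(a),0])
for n,u,v,z in [('A',555,208,.07),('B',416,220,.07),('wallin far',632,312,.05),('wallin near',611,158,.05),('fence/wall base',612,318,.035)]:
    d=ray(p,(290+u/6,235+v/6),z)-O;print(n,(d@ex).round(4),(d@ey).round(4))
```

```text
A 0.1646 0.0002
B 0.1145 -0.0021
wallin far 0.1903 -0.0326
wallin near 0.1908 0.0309
fence/wall base 0.1856 -0.0271
```

Emit:
apply_moves([
  [0.02, 0.02, 0, 0, 0, 0, 0.4],
  [0.04, 0.04, 0, 0, 0, 0, 0.4],
  [0.06, 0.05, 0, 0, 0, 0, 0.4],
])

```text
time: 12.83
position: [0.62, 0.0141, 0.1035]
tool_rot: [0.317, 0.948, -0.0, -0.001]
ft_force: [-3.0, -3.9, 2.1]
grip_width: 0.0437
```

```bash
python3 s.py
```

```text
t 12.8333 yawx 143.01 pos [0.62   0.0141 0.1035] q1,q6 [-0.157 -1.082] F [-2.99 -3.9   2.11] M [-0.821  0.2   -0.042] w 0.04372654100546806
```

Emit:
apply_moves([
  [0.02, 0.02, 0, 0, 0, 0, 0.4],
  [0.04, 0.04, 0, 0, 0, 0, 0.4],
  [0.06, 0.05, 0, 0, 0, 0, 0.4],
])

```text
time: 13.08
position: [0.62, 0.0143, 0.1035]
tool_rot: [0.317, 0.948, -0.001, -0.001]
ft_force: [-2.2, -7.2, 1.1]
grip_width: 0.0436
```

```bash
python3 s.py
```

```text
t 13.0833 yawx 143.03 pos [0.62   0.0143 0.1035] q1,q6 [-0.156 -1.081] F [-2.22 -7.22  1.13] M [-1.138  0.26  -0.129] w 0.04360426195143324
```

Run:
```python
import numpy as np
def Rz(a): a=np.radians(a);return np.array([[np.cos(a),-np.sin(a)],[np.sin(a),np.cos(a)]])
T=[(19.97,.6589,-.1418),(50.25,.6579,-.1404),(80.25,.6563,-.1396),(95.22,.6554,-.1398),(107.29,.6549,-.1408),(125.26,.6537,-.1416),(143.28,.6529,-.1423)]
A=[];b=[]
F=np.array([[1,0],[0,-1]])
for y,x,yy in T:
    A.append(np.hstack([np.eye(2),Rz(y)@F]));b+=[x,yy]
s=np.linalg.lstsq(np.vstack(A),np.array(b),rcond=None);print(s[0],s[1]);e=s[0][2:]
for r in (15,30,45,60): print(r,((Rz(r)-np.eye(2))@e*100).round(2))
```

```text
[ 0.65633909 -0.14355225  0.00340233 -0.00078942] [1.00893343e-06]
15 [0.01 0.09]
30 [-0.01  0.18]
45 [-0.04  0.26]
60 [-0.1   0.33]
```

Emit:
apply_moves([
  [-0.03, -0.02, 0, 0, 0, 0, 0.4],
  [-0.03, 0.02, 0, 0, 0, 6, 0.4],
  [-0.03, 0.05, 0, 0, 0, 12, 0.4],
  [-0.03, 0.05, 0, 0, 0, 12, 0.4],
])

```text
time: 13.42
position: [0.6205, 0.0148, 0.1035]
tool_rot: [0.416, 0.909, -0.001, -0.001]
ft_force: [-3.5, -6.1, 1.5]
grip_width: 0.0441
```

```bash
python3 s.py
```

```text
t 13.4167 yawx 130.82 pos [0.6205 0.0148 0.1035] q1,q6 [-0.156 -0.867] F [-3.5  -6.09  1.51] M [-1.04   0.308 -0.147] w 0.044119060472441546
```

Emit:
apply_moves([
  [0, 0.04, 0, 0, 0, 6, 0.4],
  [0, 0.07, 0, 0, 0, 12, 0.4],
  [0, 0.11, 0, 0, 0, 18, 0.4],
])

```text
time: 13.67
position: [0.6215, 0.0154, 0.1035]
tool_rot: [0.553, 0.833, -0.001, -0.0]
ft_force: [-1.6, -4.7, 2.1]
grip_width: 0.044
```

```bash
python3 s.py
```

```text
t 13.6667 yawx 112.8 pos [0.6215 0.0154 0.1035] q1,q6 [-0.154 -0.551] F [-1.58 -4.66  2.06] M [-0.906  0.19   0.241] w 0.04396526632941514
```

Emit:
apply_moves([
  [0, 0.04, 0, 0, 0, 6, 0.4],
  [0, 0.07, 0, 0, 0, 12, 0.4],
])

```text
time: 13.83
position: [0.6223, 0.0157, 0.1035]
tool_rot: [0.637, 0.771, -0.001, -0.0]
ft_force: [-2.3, -6.0, 1.6]
grip_width: 0.0439
```

```bash
python3 s.py
```

```text
t 13.8333 yawx 100.8 pos [0.6223 0.0157 0.1035] q1,q6 [-0.154 -0.341] F [-2.35 -6.    1.56] M [-0.926  0.138  0.206] w 0.0439278589368528
```

Emit:
apply_moves([
  [0, 0.04, 0, 0, 0, 6, 0.4],
  [0, 0.07, 0, 0, 0, 12, 0.4],
])

```text
time: 14.0
position: [0.6231, 0.0157, 0.1035]
tool_rot: [0.714, 0.7, -0.001, -0.0]
ft_force: [-1.8, -5.6, 1.2]
grip_width: 0.0439
```

```bash
python3 s.py
```

```text
t 14.0 yawx 88.81 pos [0.6231 0.0157 0.1035] q1,q6 [-0.153 -0.131] F [-1.76 -5.63  1.24] M [-1.005  0.203  0.264] w 0.04393368692964857
```

Emit:
apply_moves([
  [0, 0.04, 0, 0, 0, 6, 0.4],
  [0, 0.07, 0, 0, 0, 12, 0.4],
])

```text
time: 14.17
position: [0.6239, 0.0156, 0.1036]
tool_rot: [0.784, 0.621, -0.001, 0.0]
ft_force: [-1.3, -5.5, 1.6]
grip_width: 0.0439
```

```bash
python3 s.py
```

```text
t 14.1667 yawx 76.81 pos [0.6239 0.0156 0.1036] q1,q6 [-0.153  0.078] F [-1.27 -5.45  1.56] M [-1.045  0.185  0.268] w 0.04387220597252376
```

Emit:
apply_moves([
  [0, 0.04, 0, 0, 0, 6, 0.4],
  [0, 0.07, 0, 0, 0, 12, 0.4],
  [0, 0.11, 0, 0, 0, 18, 0.4],
  [0, 0.14, 0, 0, 0, 24, 0.4],
])

```text
time: 14.5
position: [0.6253, 0.015, 0.1036]
tool_rot: [0.896, 0.445, -0.001, 0.001]
ft_force: [-1.9, -6.4, 1.3]
grip_width: 0.0435
```

```bash
python3 s.py
```

```text
t 14.5 yawx 52.84 pos [0.6253 0.015  0.1036] q1,q6 [-0.153  0.497] F [-1.89 -6.4   1.27] M [-1.143  0.265  0.314] w 0.04347299104424636
```

Emit:
apply_moves([
  [0, 0.04, 0, 0, 0, 6, 0.4],
  [0, 0.07, 0, 0, 0, 12, 0.4],
  [0, 0.11, 0, 0, 0, 18, 0.4],
  [0, 0.14, 0, 0, 0, 24, 0.4],
])

```text
time: 14.83
position: [0.6263, 0.0138, 0.1036]
tool_rot: [0.968, 0.249, -0.001, 0.001]
ft_force: [-1.6, -8.9, 1.4]
grip_width: 0.0436
```

```bash
python3 s.py
```

```text
t 14.8333 yawx 28.85 pos [0.6263 0.0138 0.1036] q1,q6 [-0.155  0.914] F [-1.57 -8.85  1.38] M [-1.258  0.374  0.279] w 0.04355402444769236
```

Emit:
apply_moves([
  [0, 0.04, 0, 0, 0, 6, 0.4],
  [0, 0.07, 0, 0, 0, 12, 0.4],
  [0, 0.11, 0, 0, 0, 18, 0.4],
  [0, 0.14, 0, 0, 0, 24, 0.4],
  [-0.01, 0.18, 0, 0, 0, 30, 0.4],
])

```text
time: 15.25
position: [0.6268, 0.0119, 0.1036]
tool_rot: [1.0, -0.01, -0.001, 0.001]
ft_force: [-2.9, -7.6, 0.9]
grip_width: 0.0434
```

```bash
python3 s.py
```

```text
t 15.25 yawx -1.13 pos [0.6268 0.0119 0.1036] q1,q6 [-0.158  1.435] F [-2.9  -7.55  0.94] M [-1.237  0.556  0.389] w 0.04341505897321206
```

Emit:
apply_moves([
  [-0.05, 0.08, 0, 0, 0, 0, 0.4],
  [-0.05, 0.15, 0, 0, 0, 0, 0.4],
  [-0.05, 0.15, 0, 0, 0, 0, 0.4],
])

```text
time: 15.5
position: [0.6268, 0.0118, 0.1037]
tool_rot: [1.0, -0.009, -0.0, -0.0]
ft_force: [-1.3, -4.8, 2.0]
grip_width: 0.0439
```

```bash
python3 s.py
```

```text
t 15.5 yawx -1.0 pos [0.6268 0.0118 0.1037] q1,q6 [-0.159  1.429] F [-1.34 -4.77  1.97] M [-0.795  0.29  -0.044] w 0.043871974307277725
```

Emit:
apply_moves([
  [0, 0.15, 0, 0, 0, 0, 0.4],
  [0, 0.3, 0, 0, 0, 0, 0.4],
  [0, 0.45, 0, 0, 0, 0, 0.4],
  [0, 0.45, 0, 0, 0, 0, 0.4],
])

```text
time: 15.83
position: [0.6267, 0.0113, 0.1037]
tool_rot: [1.0, -0.009, -0.0, -0.003]
ft_force: [-0.4, 9.1, 3.5]
grip_width: 0.0438
```

```bash
python3 s.py
```

```text
t 15.8333 yawx -1.05 pos [0.6267 0.0113 0.1037] q1,q6 [-0.163  1.421] F [-0.41  9.06  3.51] M [1.241 0.14  0.115] w 0.043809851531359245
```

Emit:
apply_moves([
  [0, -0.15, 0, 0, 0, 0, 0.4],
  [0, -0.28, 0, 0, 0, 0, 0.4],
  [0, -0.28, 0, 0, 0, 0, 0.4],
])

```text
time: 16.08
position: [0.6267, 0.0116, 0.1037]
tool_rot: [1.0, -0.009, -0.0, -0.001]
ft_force: [-2.1, 4.1, 3.5]
grip_width: 0.0436
```

```bash
python3 s.py
```

```text
t 16.0833 yawx -0.98 pos [0.6267 0.0116 0.1037] q1,q6 [-0.16   1.426] F [-2.11  4.11  3.53] M [0.658 0.29  0.007] w 0.04358252803946869
```

Emit:
apply_moves([
  [0, 0, 0, 0, 0, 0, 0.55],
  [0, 0, 0, 0, 0, 0, 0.7],
  [0, 0, 0, 0, 0, 0, 0.9],
  [0, 0, 0, 0, 0, 0, 0.9],
  [0, 0, 0, 0, 0, 0, 0.9],
])

```text
time: 16.5
position: [0.6273, 0.0097, 0.1034]
tool_rot: [1.0, -0.009, 0.0, 0.0]
ft_force: [-0.0, 0.3, -0.6]
grip_width: 0.0669
```

Emit:
apply_moves([
  [0, 0, -1, 0, 0, 0, 0.9],
  [0, 0, -3, 0, 0, 0, 0.9],
  [0, 0, -6, 0, 0, 0, 0.9],
  [0, 0, -10, 0, 0, 0, 0.9],
])

```text
time: 16.83
position: [0.6251, 0.0102, 0.2025]
tool_rot: [1.0, -0.009, -0.003, -0.0]
ft_force: [0.8, -0.4, -0.1]
grip_width: 0.0779
```

Emit:
apply_moves([
  [-3, 3, -3, 0, 0, 0, 0.9],
  [-5, 6, -5, 0, 0, 0, 0.9],
  [-7, 9, -7, 0, 0, 0, 0.9],
  [-8, 13, -7, 0, 0, 0, 0.9],
  [-8, 16, -7, 0, 0, 0, 0.9],
])

```text
time: 17.25
position: [0.5427, -0.1494, 0.2768]
tool_rot: [1.0, -0.008, 0.001, 0.001]
ft_force: [1.4, -0.0, 0.3]
grip_width: 0.0787
```

Emit:
apply_moves([
  [-3, 3, 0, 0, 0, 0, 0.9],
  [-6, 5, 0, 0, 0, 0, 0.9],
  [-8, 6, 0, 0, 0, 0, 0.9],
  [-8, 6, 0, 0, 0, 0, 0.9],
])

```text
time: 17.58
position: [0.4594, -0.2086, 0.2741]
tool_rot: [1.0, -0.011, -0.001, 0.0]
ft_force: [-0.9, -0.4, 0.2]
grip_width: 0.0788
```

```bash
python3 s.py;python3 - <<'E'
from h import *
s=robot.camera('scene')[215:335,260:420,::-1]
cv2.imwrite('pics/f.png',cv2.resize(s,(800,600),interpolation=2))
E
```

```text
t 17.5833 yawx -1.25 pos [ 0.4594 -0.2086  0.2741] q1,q6 [-0.647  0.946] F [-0.92 -0.39  0.22] M [ 0.01   0.01  -0.057] w 0.07879932230426173
```

View pics/f.png

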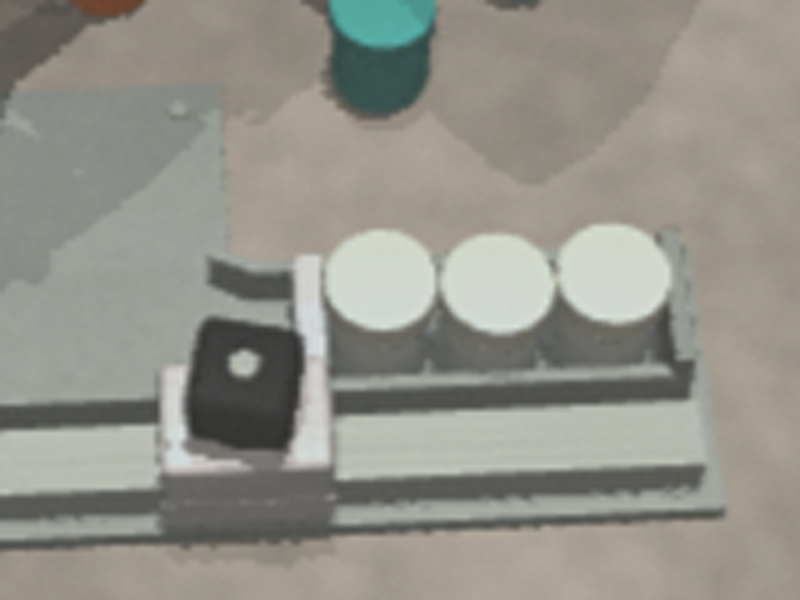

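Run:
```python
from h import *
p=robot.camera_params('scene')
a=np.radians(102.);ex=np.array([np.cos(a),np.sin(a),0]);ey=np.array([-np.sin(a),np.cos(a),0])
def m(n,u,v,z):
    d=ray(p,(260+u/5,215+v/5),z)-O;print(n,(d@ex).round(4),(d@ey).round(4))
im=cv2.imread('pics/f.png');g=(im.min(2)>200).astype(np.uint8)
n,l,s,c=cv2.connectedComponentsWithStats(g)
for i in range(1,n):
    if s[i,4]>3000: print(s[i]);m('lid',*c[i],.07)
for k in [('C',381,281),('B',498,284),('A',613.5,274)]: m(*k,.07)
for k in [('Cl',326,281),('Cr',436,281),('Bl',441,284),('Br',554,284),('Al',557,274),('Ar',671,274)]: m(*k,.07)
m('face near',322,256,.054);m('wall near',659,232,.05);m('wall far',680,362,.05)
```

```text
[ 562  227  106   93 7608]
lid 0.1651 0.0
[ 330  232  103   96 7591]
lid 0.0652 0.0021
[ 445  238  107   92 7627]
lid 0.115 -0.0021
C 0.0651 0.0017
B 0.1151 -0.0024
A 0.165 -0.0002
Cl 0.0416 0.003
Cr 0.0887 0.0005
Bl 0.0907 -0.0011
Br 0.139 -0.0037
Al 0.1408 0.0011
Ar 0.1896 -0.0015
face near 0.0413 0.0243
wall near 0.1908 0.0307
wall far 0.1917 -0.0337
```

```bash
python3 -c "
from rig import robot
print(robot.hand_in())"
```

```text
the job is handed in; nothing more can be done
None
```

All three jars are standing in the lane, closed up against the end wall and held by the locked stop. I handed the job in at about 17.6 s of the 69 s allowed.

**What I did**
- Lifted jar_c by its lid and set it in the channel behind the other two.
- Turned the knob about 123° counter-clockwise until the stop slid freely.
- Slid the stop forward slowly until the force along the lane rose from about 4 N to 7 N and it stopped moving.
- Turned the knob about 144° clockwise, then let go and moved the arm clear.

**Last checks**
- **Row:** the lid centres are 49.8 and 50.1 mm apart along the lane, which for 50 mm jars means they are touching. The jar nearest the wall is within about 1 mm of it, and the last jar is within about 1 mm of the stop. My measurements are only good to about 1 mm.
- **Clamp:** with the knob tight, the stop held against a 9 N pull. My reading moved by about 0.5 mm.
- **Other things:** I did not measure the bystanders or look-alikes at the end, but no move went near enough to touch them.

**Less certain**
- The point where the clamp bites did not show clearly in the torque, which rose only gradually from 0.2 to 0.4 N m. I turned the knob to about 3.3 rad, far enough even if it bites as late as 1.6 rad. That angle relies on a start of about 3.0 rad, judged from how the square knob stood.
- The force along the lane reached about 9 N while I was locking the clamp, more than I meant. I eased it off before letting go, and the jars stayed upright.

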